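# Free the eccentric lock, push the slide home, lock it again

### The arm

A 6-joint arm with a two-finger parallel gripper is mounted at the origin on the work surface. World frame = base frame: x ahead of the robot, y to its left, z up, the work surface at z = 0. Lengths are in m, angles in rad, forces in N, time in s.
With the tool pointing down it reaches from about 0.375 to 0.925 m from the base axis. Payload 5.7 kg.
Tool frame: the origin (TCP) lies on the centre line of the jaws, within the pads' length; the fingertips stand 8 mm ahead of it and the grasp point (between the pads) lies 11 mm behind it (arm.tcp_to_tips is the distance from the TCP to the fingertips, in m); z points along the fingers, y is the line along which they close (so a half turn about z gives the same grasp; the last joint's range is limited). The gripper opens to 88 mm and grips with 3 to 60 N. Pads are 20 mm wide; open, the fingers measure 115 mm over their backs; the gripper's body (75 mm by 178 mm) begins 61 mm behind the grasp point.
Start: joints at [-1.354, 0.359, 1.51, -0, 1.272, -0.115], TCP at [0.195, -0.567, 0.231] pointing down, gripper open.
Joint ranges: [-2.97, 2.97], [-1.01, 2.36], [0.21, 2.38], [-0.96, 4.11], [0.2, 2.71], [-2.98, 2.98]. Speed limits (rad/s): [2.39, 2.39, 3.14, 3.14, 3.14, 3.14].

### API

Orientations are given as a rotation vector (axis times angle).
In Python, from bench import arm gives the robot as it stands. The module is installed in compiled form; this text tells all that it offers.
- The arm moves only by the tool drive_tool, never from a script. Its argument "targets" is a list of rows, each a list of 7 numbers: the shift along the tool's x, y, z scaled (see below), then the turn, a rotation vector about the tool's x, y, z scaled (see below), then the opening, from -1 (shut) to 1 (fully open). A call has 1 to 12 rows; each row shifts and turns the commanded pose from where the row before left it, along the tool's axes as they then stand; what a row does not reach is not made up. The controller multiplies each number of a shift by 2 cm and each number of a turn by 8 degrees. A row lasts 1/10 s, in which the tool goes at most 50 mm and 8.59 degrees, less where a joint would pass 70% of its speed; a pose out of reach is approached as far as the arm can. A call with a number of a shift or a turn outside -1 to 1 is refused whole. A call with a gripper value outside its range is refused whole. The fingers move at their own pace and stop on an object; "force" is the grip in N (left out, the last holds). Time passes only in rows, so rows that do not move let the fingers close. It gives the time, the measured TCP pose, the force, the opening and the grip force at its end, in the units of the state.
- arm.get_obs(): the state, without advancing time (a new reading comes with each control period).
- arm.get_image(name): name is "side" or "top" or "wrist"; returns the picture (480x640x3 uint8, red, green, blue); there is no depth.
- arm.camera_info(name): a dict with "vertical_fov" (degrees; the focal length in pixels is half the picture's height over the tangent of half this angle, whatever the lens; pixels are square), "cx", "cy" (the principal point, pixels), "eye" and "orientation" of the camera in the world; the wrist camera has in their place "hand_eye" (4x4, takes a point from camera to tool coordinates, whose origin is the TCP and whose axes are the flange's). Camera axes: x right, y up, looking along -z (the intrinsics and any distortion apply to the point x, -y, -z); pixel columns grow to the right and rows downward; lengths in m; the calibration is good to about 2 mm. A picture is of the moment at which its call begins: read the wrist's pose just before it. camera_info takes no time and is no camera call.
- arm.job_done(): hands the job in; it is judged then, once.
The state is a dict: "clock": time; "q": joint angles; "qvel": joint speeds; "joint_torque": joint torques, N m; "tool_pos": TCP position; "tool_rot": TCP orientation; "wrist_force": force on the tool from outside, world axes, zero at the start; "wrist_torque": the same for the moment, N m; "finger_gap": finger opening in m; "gripper_force": force on a finger pad.
Only numpy, scipy, OpenCV 4.12 (cv2) and the standard library are available. Lean on these libraries where they do the work, as an engineer would, in place of code of your own. Each camera call takes 0.05 s, during which the arm holds its last target. There are 200 camera calls.

### The job

Seat the cell module for tab welding: turn the red-knobbed lever of the eccentric lock fully over to its low point so that the slide is free, push the slide gently forward by its blue push pad until it carries the module fully home against both steel datum posts, then turn the lever all the way back to lock the slide there. It all goes by pushing with the fingertips, nothing is gripped: do not touch or lift the module itself, do not ram the slide or force it forward while the lock still grips it, and leave the other things on the bench where they are.

Things in the scene. Friction and masses are not known exactly. Their poses are not given: they have to be found in the camera images.
- fixture: fixed aluminium welding fixture, base plate 315 (its x) x 200 x 10 mm, x -155 to 160; origin under the plate on the slide's centre line; +x is forward (push pad to datum posts), +y the side of the eccentric lock, z up. Slide guides beside the slide's bar (|y| 21 to 36, behind x = -55) and the shoe are 28 mm high; white side guides of the module (|y| 49 to 60) 26 mm. Position and yaw differ each time
- datum (a point): point midway between the two steel datum posts, in the plane of their faces that the module must meet, 34 mm above the bench (fixture x = 135 mm, y = 0); axes as the fixture's. Posts: 14 mm wide, centred at y = -37 and +37 mm, 60 mm high
- cam (a joint): turn of the eccentric lock (brass disc 50 mm across that presses a brake shoe on the slide), rad: 0 = stop at the high point, lever to the rear (fixture -x), slide clamped; grows clockwise from above, lever sweeping over the +y side, to 3.2 = stop at the low point, lever forward, slide free. Grips below about 1.2. Starts 0 to 0.2, stays where left; needs 2 N at the knob free, up to 15 N gripping
- cam_axis (a point): point on the upright axis of the eccentric at mid-height of the lever, 78 mm above the bench; fixture x = -72, y = 55 mm (sprung: up to 3 mm farther out when locked). The hub here is 28 mm across and 89 mm high
- cam_knob (a point): centre of the upright red knob on the lever's end, 85 mm from the axis; knob 20 mm across, from the lever up to 122 mm above the bench, this point at 102 mm. The lever is a steel bar 16 mm wide, 73 to 83 mm above the bench. Nothing else of fixture, slide or module is over 65 mm high, except the lever's hub
- slide (a joint): travel of the slide along fixture +x, m: 0 = fully back, about 0.045 = module fully home on the posts (the track ends at 0.060, beyond reach with the module in place). Starts at 0 to 0.012, clamped. Free it takes 3 N plus a drag of 3 N at 0.1 m/s, and 4 to 7 N more with the module; no spring, stays where it is left. Clamped it holds about 35 N
- slide_pad (a point): centre of the rear face of the slide's blue push pad, the face to push on: 50 mm wide, 29 to 65 mm above the bench, this point 48 mm; at fixture x = -140 mm (y = 0) when the slide is fully back. The bar ahead of it is 40 mm wide, up to 27 mm above the bench; the pressure plate's front face is 110 mm ahead of this point
- module: loose module of five silver pouch cells with a yellow terminal board on its +x end, 120 (x, with the board) x 90 x 46 mm, 0.85 kg; origin at the centre of its underside, which lies 12 mm above the bench in the fixture. It starts 8 to 22 mm short of the posts, a little askew, not touching the slide
- module_face (a point): centre of the front face of the module's yellow terminal board, which must come to lie on the datum posts; 34 mm above the bench
- tape_roll: bystander: amber tape roll lying flat, 80 mm across, 24 mm high; origin at the centre of its underside
- cleaner: bystander: white bottle with a red cap, 52 mm across, 130 mm tall; origin at the centre of its underside
- busbar: bystander: flat copper bar 110 x 20 x 4 mm with one end bent up 18 mm; origin at the centre of its underside
- driver: bystander: screwdriver with a red handle, lying along its own x; origin under its middle
- spare_module: bystander: second cell module, same make as the one in the fixture; origin under its centre
- multimeter: bystander: yellow multimeter lying flat, 150 x 75 x 34 mm; origin at the centre of its underside
- brush: bystander: small hand brush lying along its own x; origin under its middle

How it is judged:
On the way, in this order (a step that is already met when the one before it is completed fails the run):
1. the eccentric is turned over to its low point while the slide is still back (value of joint cam above 2.85 rad and value of joint slide below 0.02 m), for 0.2 s.
2. with the eccentric at its low point the slide is pushed forward until the module is home on the posts (value of joint cam above 2.6 rad and value of joint slide above 0.0425 m and x of module_face in the frame of datum above -0.0025 m), for 0.2 s.
3. the lever is turned back to the lock (value of joint cam below 0.3 rad and value of joint slide above 0.0425 m and x of module_face in the frame of datum above -0.0025 m), for 0.2 s.
At the end, for the whole second after the job is handed in: The eccentric is back within 0.3 rad of its locked stop, the slide stands at 42.5 mm or more of its travel, the module's board lies within 2.5 mm of the plane of the datum posts and square to it within 2 degrees, flat in the nest, everything at rest (all of step 3 and angle between the x axis of module and the x axis of fixture, either way round below 0.035 rad and angle between module's own z axis and vertical below 0.03 rad and linear speed of module below 0.01 m/s and velocity of joint slide between -0.005 and 0.005 m/s and velocity of joint cam between -0.05 and 0.05 rad/s); the robot touches nothing.
It fails at once if the slide is moved forward before the eccentric is at its low point (value of joint slide between 0.02 and 0.038 m and value of joint cam below 2.2 rad).
It fails at once if the slide is forced (over 40 N from the fingers) or the module rammed (over 80 N from the slide) (contact force between the fingers and slide above 40 N or contact force between slide and module above 80 N).
It fails at once if the robot touches the module (contact force between any of the arm, the fingers and module above 1 N).
It fails at once if the module is lifted or tipped (height (world z) of module above 0.022 m or angle between module's own z axis and vertical above 0.15 rad).
It fails at once if a bystander is disturbed (moved over 20 mm) (distance of any of tape_roll, cleaner, busbar, driver, spare_module, multimeter, brush from where it was at the start of the episode above 0.02 m).
It also fails if it takes over 69 s, if anything falls off the work surface, if the arm or the gripper's body presses on something with over 40 N, if the wrist force passes 120 N, or if a joint passes its speed limit or range.

## Working session

There is one attempt and no reset: what is moved stays moved. The work goes in short steps, Python scripts to look and compute and a tool call to move; the robot and the scene stay as the last step left them, time stands still between calls to the robot, and variables do not carry over. Pictures are saved under pics/ and viewed, at most 10 in all, crops included, and the job is handed in when it is done.

Besides the shell and the picture viewer there is one more tool, called as name(argument=value, ...), one argument or row to a line, values as JSON. drive_tool: Moves the arm, as the interface text tells. Its arguments: {"type":"object","properties":{"targets":{"type":"array","items":{"type":"array","items":{"type":"number","minimum":-1,"maximum":1}}},"force":{"type":"number"}},"required":["targets"]}

```bash
mkdir -p pics
python3 - <<'E'
from bench import arm
import cv2
for n in("top","side"):
    cv2.imwrite(f"pics/{n}0.png",cv2.cvtColor(arm.get_image(n),cv2.COLOR_RGB2BGR)); print(arm.camera_info(n))
print(arm.camera_info("wrist"));o=arm.get_obs();print(o,arm.tcp_to_tips)
E
```

```text
{'vertical_fov': 43.69823228610218, 'cx': 323.1281638957518, 'cy': 230.32575576154977, 'eye': array([0.45530466, 0.03178564, 1.63885675]), 'orientation': array([ 0.07133813, -0.06145931, -1.59259464])}
{'vertical_fov': 46.036704799155046, 'cx': 315.9789015663327, 'cy': 235.78545523096565, 'eye': array([ 0.3699915 , -1.26141891,  0.99028141]), 'orientation': array([ 0.97150083, -0.05997556, -0.14854151])}
{'vertical_fov': 70.42604554600383, 'cx': 315.1558916532124, 'cy': 243.08122197559146, 'hand_eye': array([[-4.37107708e-04,  9.56310356e-01,  2.92353060e-01,
         8.06779073e-02],
       [ 9.99999903e-01,  4.34893453e-04,  7.25648406e-05,
        -7.03483152e-04],
       [-5.77479233e-05,  2.92353064e-01, -9.56310453e-01,
        -1.53548900e-01],
       [ 0.00000000e+00,  0.00000000e+00,  0.00000000e+00,
         1.00000000e+00]])}
{'clock': 0.1, 'q': array([-1.35411288e+00,  3.59388064e-01,  1.51129130e+00,  2.71290817e-05,
        1.27253751e+00, -1.15077734e-01]), 'qvel': array([-0.00039151, -0.00192689, -0.00243141, -0.00025541, -0.00063417,
       -0.00022808]), 'joint_torque': array([ 1.01124431e-03, -5.16355205e+01, -2.71407831e+01,  6.77499874e-02,
        2.76416220e-02, -2.93516132e-05]), 'tool_pos': array([ 0.19530923, -0.56668396,  0.22993293]), 'tool_rot': array([-3.09686997e+00, -5.18462160e-01,  8.88426041e-05]), 'wrist_force': array([0.46840234, 0.16380994, 0.03413927]), 'wrist_torque': array([-0.00684684,  0.00380319, -0.01943389]), 'gripper_force': 0.0, 'finger_gap': 0.0877231145931056} 0.008
```

View pics/top0.png

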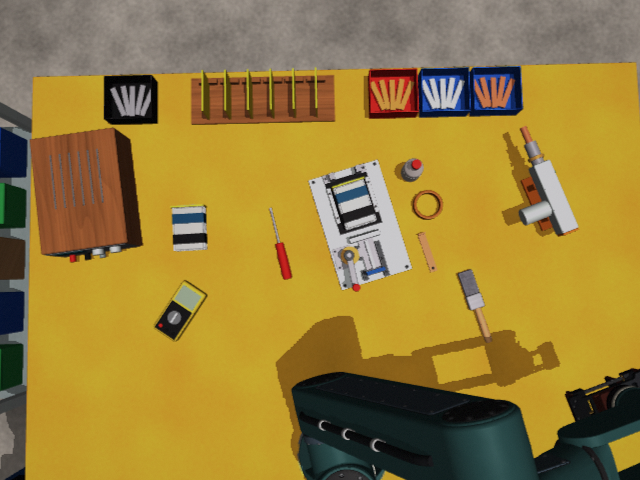

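View pics/side0.png

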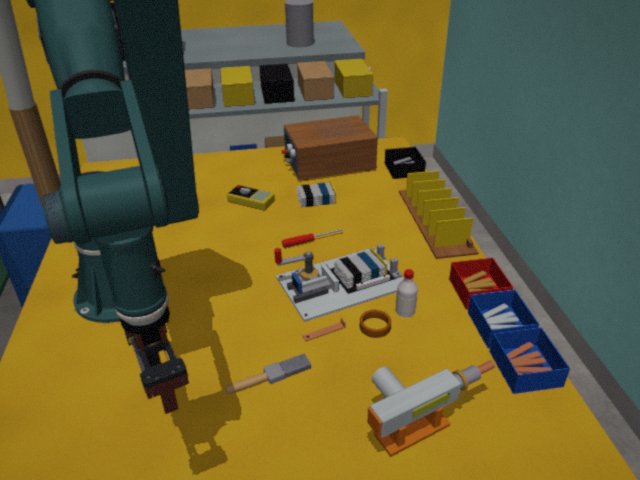

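Top view: the fixture is at about (360,225), with plate corners (309,181), (377,161), (411,270), (344,291). The knob is at (356,288), the hub at (348,256) and the blue pad near (376,272). Next I'll measure these from the top view.

```bash
cat > h.py <<'E'
from bench import arm
import numpy as np, cv2
from scipy.spatial.transform import Rotation as R
def cam(name,obs=None):
    c=arm.camera_info(name); f=240/np.tan(np.radians(c["vertical_fov"])/2)
    if name=="wrist":
        T=np.eye(4);T[:3,:3]=R.from_rotvec(obs["tool_rot"]).as_matrix();T[:3,3]=obs["tool_pos"];T=T@c["hand_eye"]
        return f,c["cx"],c["cy"],T[:3,3],T[:3,:3]
    return f,c["cx"],c["cy"],np.array(c["eye"]),R.from_rotvec(c["orientation"]).as_matrix()
def ray(C,px,z):
    f,cx,cy,e,M=C; d=M@np.array([(px[0]-cx)/f,-(px[1]-cy)/f,-1]); return e+d*(z-e[2])/d[2]
def proj(C,p):
    f,cx,cy,e,M=C; v=M.T@(np.array(p)-e); return np.array([cx+f*v[0]/-v[2],cy-f*v[1]/-v[2]])
def blobs(im,lo,hi,amin=8,roi=None):
    h=cv2.cvtColor(im,cv2.COLOR_RGB2HSV); m=cv2.inRange(h,lo,hi)
    if roi: k=np.zeros_like(m);k[roi[1]:roi[3],roi[0]:roi[2]]=1;m*=k
    n,l,s,c=cv2.connectedComponentsWithStats(m)
    return [(c[i].round(1),s[i]) for i in range(1,n) if s[i][4]>=amin]
E
python3 - <<'E'
from h import *
im=cv2.cvtColor(cv2.imread("pics/top0.png"),cv2.COLOR_BGR2RGB);C=cam("top")
for p in[(309,181),(377,161),(411,270),(344,291)]:print(p,ray(C,p,.01).round(4))
for lo,hi in[((0,150,80),(8,255,255)),((170,150,80),(180,255,255)),((100,100,50),(125,255,255))]:
    for c,s in blobs(im,lo,hi,6,(300,150,430,310)):print(c,s,ray(C,c,.115).round(4),ray(C,c,.05).round(4))
P=[ray(C,p,.01) for p in[(309,181),(377,161),(411,270),(344,291)]]
print([np.linalg.norm(P[i]-P[i-1]) for i in range(4)])
cv2.imwrite("pics/t1.png",cv2.resize(cv2.imread("pics/top0.png")[145:305,290:450],None,fx=3.7,fy=3.7,interpolation=cv2.INTER_CUBIC))
E
```

```text
(309, 181) [0.73   0.0762 0.01  ]
(377, 161) [ 0.7813 -0.1123  0.01  ]
(411, 270) [ 0.4795 -0.1955  0.01  ]
(344, 291) [ 0.4269 -0.0123  0.01  ]
[416.2 163.7] [412 159  10  10  71] [ 0.7508 -0.2037  0.115 ] [ 0.7634 -0.2138  0.05  ]
[355.7 287.1] [352 284   8   7  43] [ 0.4379 -0.0394  0.115 ] [ 0.4372 -0.0424  0.05  ]
[351.4 193.8] [335 185  34  18 288] [ 0.6765 -0.0348  0.115 ] [ 0.686  -0.0376  0.05  ]
[375.7 270.5] [366 267  20   8  75] [ 0.4787 -0.0913  0.115 ] [ 0.4797 -0.0965  0.05  ]
[np.float64(0.3158062114322493), np.float64(0.19539123860156463), np.float64(0.31302212276833813), np.float64(0.19053255531029245)]
```

View pics/t1.png

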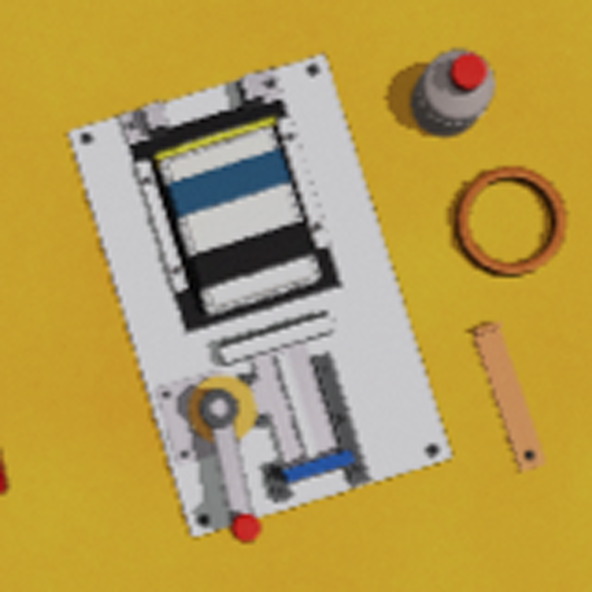

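The enlarged view shows the lever to the rear with its knob at the plate's rear edge. The blue pad's rear edge is at about (315,470) in the crop. That puts the fixture at about (0.602, -0.062) with yaw about 0.276, cam about 0.14 and the knob at (0.438, -0.039). I'll move over the knob and then turn the jaws across the lever.

drive_tool(
  targets=[
    [0.95,-1,0,0,0,0,-0.2],
    [0.95,-1,0,0,0,0,-0.2],
    [0.95,-1,0,0,0,0,-0.2],
    [0.95,-1,0,0,0,0,-0.2],
    [0.95,-1,0,0,0,0,-0.2],
    [0.95,-1,0,0,0,0,-0.2],
    [0.95,-1,0,0,0,0,-0.2],
    [0.95,-1,0,0,0,0,-0.2],
    [0.95,-1,0,0,0,0,-0.2],
    [0.95,-1,0,0,0,0,-0.2],
    [0.95,-1,0,0,0,0,-0.2],
  ],
)

```text
clock: 1.2
tool_pos: [0.3215, -0.2899, 0.2304]
tool_rot: [-3.098, -0.518, 0.0]
wrist_force: [-1.3, 0.3, 0.5]
finger_gap: 0.0354
gripper_force: 0.0
```

drive_tool(
  targets=[
    [0.95,-1,0,0,0,0,-0.2],
    [0.95,-1,0,0,0,0,-0.2],
    [0.95,-1,0,0,0,0,-0.2],
    [0.95,-1,0,0,0,0,-0.2],
    [0.95,-1,0,0,0,0,-0.2],
    [0.95,-1,0,0,0,0,-0.2],
    [0.95,-1,0,0,0,0,-0.2],
    [0.95,-1,0,0,0,0,-0.2],
    [0.95,-1,0,0,0,0,-0.2],
    [0.95,-1,0,0,0,0,-0.2],
  ],
)

```text
clock: 2.2
tool_pos: [0.4359, -0.039, 0.2305]
tool_rot: [-3.098, -0.519, 0.001]
wrist_force: [1.4, -0.5, 0.1]
finger_gap: 0.0356
gripper_force: 0.0
```

drive_tool(
  targets=[
    [0,0,0,0,0,-1,-0.2],
    [0,0,0,0,0,-1,-0.2],
    [0,0,0,0,0,-1,-0.2],
    [0,0,0,0,0,-1,-0.2],
    [0,0,0,0,0,-1,-0.2],
    [0,0,0,0,0,-1,-0.2],
    [0,0,0,0,0,-1,-0.2],
    [0,0,0,0,0,-1,-0.2],
    [0,0,0,0,0,-1,-0.2],
    [0,0,0,0,0,-1,-0.2],
    [0,0,0,0,0,-1,-0.2],
  ],
)

```text
clock: 3.3
tool_pos: [0.4355, -0.0401, 0.2304]
tool_rot: [-1.861, -2.53, 0.0]
wrist_force: [0.0, -0.3, 0.0]
finger_gap: 0.0354
gripper_force: 0.0
```

drive_tool(
  targets=[
    [0,0,0,0,0,-1,-0.2],
    [0,0,0,0,0,-1,-0.2],
    [0,0,0,0,0,-1,-0.2],
    [0,0,0,0,0,-1,-0.2],
    [0,0,0,0,0,-1,-0.2],
    [0,0,0,0,0,-1,-0.2],
    [0,0,0,0,0,-1,-0.2],
    [0,0,0,0,0,-1,-0.2],
    [0,0,0,0,0,-1,-0.2],
    [0,0,0,0,0,-1,-0.2],
    [0,0,0,0,0,0,-0.2],
    [0,0,0,0,0,0,-0.2],
  ],
)

```text
clock: 4.5
tool_pos: [0.4356, -0.0401, 0.2305]
tool_rot: [0.186, -3.136, -0.0]
wrist_force: [0.1, -0.3, -0.5]
finger_gap: 0.0351
gripper_force: 0.0
```

Run:
```python
from h import *
o=arm.get_obs();im=arm.get_image("wrist");C=cam("wrist",o)
cv2.imwrite("pics/w1.png",cv2.cvtColor(im,cv2.COLOR_RGB2BGR))
M=R.from_rotvec(o["tool_rot"]).as_matrix();print(o["clock"],o["tool_pos"],np.arctan2(M[1,0],M[0,0]),M[:,2],o["finger_gap"],o["q"])
np.save("w1.npy",np.r_[o["tool_pos"],o["tool_rot"]])
for lo,hi in[((0,150,80),(8,255,255)),((100,100,50),(125,255,255))]:
    for c,s in blobs(im,lo,hi,60):print(c,s,ray(C,c,.122).round(4),ray(C,c,.065).round(4))
```

```text
4.5 [ 0.43560768 -0.0400883   0.2304874 ] -3.022945645867599 [-5.18575451e-04  2.62220589e-04 -9.99999831e-01] 0.03509811640176387 [-2.50041506e-01  1.21836741e-01  1.84067432e+00  1.36020981e-04
  1.17964893e+00 -1.93953666e+00]
[313.  241.2] [303 226  21  30 509] [ 0.4337 -0.0413  0.122 ] [ 0.4507 -0.0397  0.065 ]
[465.7 299.1] [ 455  261   21   73 1167] [0.4694 0.0933 0.122 ] [0.4942 0.1242 0.065 ]
[254.  261.6] [230 254  49  16 449] [ 0.4568 -0.0873  0.122 ] [ 0.4788 -0.0957  0.065 ]
[292.4 421.4] [ 258  409   69   25 1045] [ 0.6153 -0.04    0.122 ] [ 0.6718 -0.0381  0.065 ]
```

View pics/w1.png

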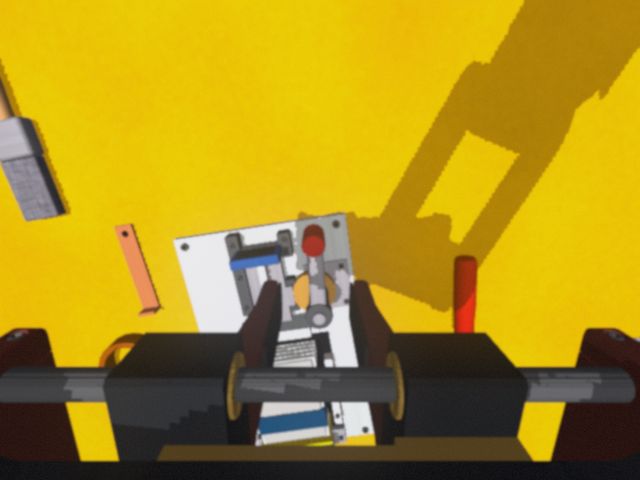

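The wrist view shows the knob at (313,240), centred between the jaws. The hub is at (319,318), the pad at (254,262) and the rear plate corners at (174,238) and (345,213). I'll refine from these points.

Run:
```python
from h import *
v=np.load("w1.npy");C=cam("wrist",dict(tool_pos=v[:3],tool_rot=v[3:]))
print("hub",ray(C,(319,318),.089),"knob",ray(C,(313,241),.105))
a,b=ray(C,(174,238),.01),ray(C,(345,213),.01);d=b-a;print("corners",a,b,np.linalg.norm(d),"yaw",np.arctan2(-d[0],d[1]))
y=np.arctan2(-d[0],d[1]);ex=np.array([np.cos(y),np.sin(y),0]);print("origin",(a+b)/2+.155*ex)
for p in[(230,258),(279,253)]:print("pad top/bottom rear edge?",ray(C,p,.065))
```

```text
hub [ 0.52033574 -0.02553668  0.089     ] knob [ 0.43861942 -0.04087149  0.105     ]
corners [ 0.48206933 -0.19656098  0.01      ] [ 0.43014508 -0.00633086  0.01      ] 0.1971893145466981 yaw 0.2664639159350046
origin [ 0.60563695 -0.06063104  0.01      ]
pad top/bottom rear edge? [ 0.47776573 -0.11962079  0.065     ]
pad top/bottom rear edge? [ 0.46679671 -0.07169558  0.065     ]
```

drive_tool(
  targets=[
    [0,0,1,0,0,0,-0.2],
    [0,0,1,0,0,0,-0.2],
    [0,0,1,0,0,0,-0.2],
    [0,0,1,0,0,0,-0.2],
    [0,0,1,0,0,0,-0.2],
    [0,0,1,0,0,0,-0.2],
    [0,0,0.5,0,0,0,-0.2],
    [0,0,0,0,0,0,-0.2],
  ],
)

```text
clock: 5.35
tool_pos: [0.4349, -0.0399, 0.0997]
tool_rot: [0.19, -3.133, -0.002]
wrist_force: [-0.1, -0.4, -0.1]
finger_gap: 0.0351
gripper_force: 0.0
```

drive_tool(
  targets=[
    [0,0,0,0,0,-0.3,-0.2],
    [-0.01,0.3,0,0,0,0.5,-0.2],
    [-0.01,0.3,0,0,0,0.5,-0.2],
    [-0.01,0.3,0,0,0,0.5,-0.2],
    [-0.01,0.3,0,0,0,0.5,-0.2],
    [-0.01,0.3,0,0,0,0.5,-0.2],
  ],
)

```text
clock: 5.95
tool_pos: [0.4376, -0.012, 0.102]
tool_rot: [0.293, 3.125, -0.005]
wrist_force: [-0.7, -7.2, -0.7]
finger_gap: 0.0348
gripper_force: 4.2
```

drive_tool(
  targets=[
    [-0.01,0.3,0,0,0,0.5,-0.2],
    [-0.01,0.3,0,0,0,0.5,-0.2],
    [-0.01,0.3,0,0,0,0.5,-0.2],
    [-0.01,0.3,0,0,0,0.5,-0.2],
    [-0.01,0.3,0,0,0,0.5,-0.2],
    [-0.01,0.3,0,0,0,0.5,-0.2],
    [-0.01,0.3,0,0,0,0.5,-0.2],
    [-0.01,0.3,0,0,0,0.5,-0.2],
    [-0.01,0.3,0,0,0,0.5,-0.2],
    [-0.01,0.3,0,0,0,0.5,-0.2],
  ],
)

```text
clock: 6.95
tool_pos: [0.4664, 0.0399, 0.1016]
tool_rot: [1.346, 2.837, -0.001]
wrist_force: [-1.4, -3.1, -0.3]
finger_gap: 0.0351
gripper_force: 1.2
```

drive_tool(
  targets=[
    [-0.01,0.3,0,0,0,0.5,-0.2],
    [-0.01,0.3,0,0,0,0.5,-0.2],
    [-0.01,0.3,0,0,0,0.5,-0.2],
    [-0.01,0.3,0,0,0,0.5,-0.2],
    [-0.01,0.3,0,0,0,0.5,-0.2],
    [-0.01,0.3,0,0,0,0.5,-0.2],
    [-0.01,0.3,0,0,0,0.5,-0.2],
    [-0.01,0.3,0,0,0,0.5,-0.2],
    [-0.01,0.3,0,0,0,0.5,-0.2],
    [-0.01,0.3,0,0,0,0.5,-0.2],
    [-0.01,0.3,0,0,0,0.5,-0.2],
    [-0.01,0.3,0,0,0,0.5,-0.2],
  ],
)

```text
clock: 8.15
tool_pos: [0.5335, 0.0593, 0.1017]
tool_rot: [-2.385, -2.044, -0.0]
wrist_force: [-0.4, 1.4, 0.6]
finger_gap: 0.0353
gripper_force: 0.8
```

drive_tool(
  targets=[
    [-0.01,0.3,0,0,0,0.5,-0.2],
    [-0.01,0.3,0,0,0,0.5,-0.2],
    [-0.01,0.3,0,0,0,0.5,-0.2],
    [-0.01,0.3,0,0,0,0.5,-0.2],
    [-0.01,0.3,0,0,0,0.5,-0.2],
    [-0.01,0.3,0,0,0,0.5,-0.2],
    [-0.01,0.3,0,0,0,0.5,-0.2],
    [-0.01,0.3,0,0,0,0.5,-0.2],
    [-0.01,0.3,0,0,0,0.5,-0.2],
    [-0.01,0.3,0,0,0,0.5,-0.2],
    [-0.01,0.3,0,0,0,0.5,-0.2],
    [-0.01,0.3,0,0,0,0.5,-0.2],
  ],
)

```text
clock: 9.35
tool_pos: [0.5931, 0.022, 0.1019]
tool_rot: [-3.01, -0.897, -0.002]
wrist_force: [0.3, 2.8, -0.7]
finger_gap: 0.0353
gripper_force: 1.0
```

drive_tool(
  targets=[
    [-0.01,0.3,0,0,0,0.5,-0.2],
    [-0.01,0.3,0,0,0,0.5,-0.2],
    [-0.01,0.3,0,0,0,0.5,-0.2],
    [-0.01,0.3,0,0,0,0.5,-0.2],
  ],
)

```text
clock: 9.75
tool_pos: [0.6037, 0.0002, 0.102]
tool_rot: [-3.106, -0.469, -0.003]
wrist_force: [1.1, 2.4, -0.4]
finger_gap: 0.0355
gripper_force: 1.0
```

drive_tool(
  targets=[
    [-0.01,0.3,0,0,0,0.5,-0.2],
    [-0.01,0.3,0,0,0,0.5,-0.2],
    [0,0.15,0,0,0,0.2,-0.2],
    [0,0,0,0,0,0,-0.2],
  ],
)

```text
clock: 10.15
tool_pos: [0.6068, -0.0149, 0.1016]
tool_rot: [3.134, 0.213, 0.002]
wrist_force: [0.7, 0.6, 0.8]
finger_gap: 0.0353
gripper_force: 0.4
```

drive_tool(
  targets=[
    [0,0.15,0,0,0,0,-0.2],
    [0,0.1,0,0,0,0,-0.2],
    [0,0,0,0,0,0,-0.2],
  ],
)

```text
clock: 10.45
tool_pos: [0.6069, -0.019, 0.101]
tool_rot: [-3.133, -0.214, -0.001]
wrist_force: [1.5, 4.2, 1.4]
finger_gap: 0.0351
gripper_force: 2.4
```

drive_tool(
  targets=[
    [0,0.15,0,0,0,0,-0.2],
    [0,0,0,0,0,0,-0.2],
    [0,0,0,0,0,0,-0.2],
  ],
)

```text
clock: 10.75
tool_pos: [0.6073, -0.0207, 0.101]
tool_rot: [-3.131, -0.213, -0.001]
wrist_force: [0.9, 9.0, 3.8]
finger_gap: 0.0352
gripper_force: 4.5
```

drive_tool(
  targets=[
    [0,-0.2,0,0,0,0,-0.2],
    [0,-0.15,0,0,0,0,-0.2],
    [0,0,1,0,0,0,-0.2],
  ],
)

```text
clock: 11.05
tool_pos: [0.6079, -0.0161, 0.0826]
tool_rot: [3.132, 0.216, 0.006]
wrist_force: [0.6, 0.5, -0.9]
finger_gap: 0.0349
gripper_force: 0.0
```

That last row went down, because tool z points down. The force reading shows no contact. I'll raise the tool now.

drive_tool(
  targets=[
    [0,0,-1,0,0,0,-0.2],
    [0,0,-1,0,0,0,-0.2],
    [0,0,-1,0,0,0,-0.2],
    [0,0,-1,0,0,0,-0.2],
    [0,0,-0.5,0,0,-0.95,-0.2],
    [0,0,0,0,0,0,-0.2],
  ],
)

```text
clock: 11.65
tool_pos: [0.607, -0.0164, 0.1721]
tool_rot: [3.111, 0.424, 0.004]
wrist_force: [-0.0, -0.0, 0.9]
finger_gap: 0.035
gripper_force: 0.0
```

drive_tool(
  targets=[
    [-0.98,0.22,0,0,0,0,-1],
    [-0.98,0.22,0,0,0,0,-1],
    [-0.98,0.22,0,0,0,0,-1],
    [-0.98,0.22,0,0,0,0,-1],
    [-0.98,0.22,0,0,0,0,-1],
    [-0.98,0.22,0,0,0,0,-1],
    [-0.98,0.22,0,0,0,0,-1],
    [-0.98,0.22,0,0,0,0,-1],
    [-0.98,0.22,0,0,0,0,-1],
    [-0.98,0.22,0,0,0,0,-1],
    [0,0,0,0,0,0,-1],
  ],
)

```text
clock: 12.75
tool_pos: [0.4258, -0.1105, 0.1697]
tool_rot: [-3.113, -0.415, 0.006]
wrist_force: [0.5, -0.1, -0.1]
finger_gap: 0.0004
gripper_force: 0.0
```

Run:
```python
from h import *
o=arm.get_obs();im=arm.get_image("wrist");C=cam("wrist",o)
cv2.imwrite("pics/w2.png",cv2.cvtColor(im,cv2.COLOR_RGB2BGR))
M=R.from_rotvec(o["tool_rot"]).as_matrix();print(o["clock"],o["tool_pos"],np.arctan2(M[1,0],M[0,0]),M[:,2],o["finger_gap"],o["q"])
np.save("w2.npy",np.r_[o["tool_pos"],o["tool_rot"]])
t=arm.get_image("top");cv2.imwrite("pics/t2.png",cv2.resize(cv2.cvtColor(t,cv2.COLOR_RGB2BGR)[145:305,290:450],None,fx=3.7,fy=3.7,interpolation=cv2.INTER_CUBIC))
for lo,hi in[((0,150,80),(8,255,255)),((100,100,50),(125,255,255))]:
    for c,s in blobs(t,lo,hi,6,(300,150,430,310)):print(c,s,ray(cam("top"),c,.115).round(4),ray(cam("top"),c,.065).round(4))
```

```text
12.75 [ 0.42584262 -0.11046341  0.16966008] 0.2647813172126589 [-3.72660224e-03  5.97496726e-04 -9.99992878e-01] 0.0003559069647227761 [-4.10260244e-01  2.05019643e-01  1.91420203e+00 -1.09726607e-03
  1.02602692e+00  8.96327777e-01]
[416.2 163.7] [412 159  10  10  71] [ 0.7508 -0.2037  0.115 ] [ 0.7605 -0.2114  0.065 ]
[342.  221.5] [339 218   7   8  46] [ 0.6057 -0.0089  0.115 ] [ 0.6106 -0.0102  0.065 ]
[351.5 193.8] [335 185  34  18 290] [ 0.6765 -0.0351  0.115 ] [ 0.6838 -0.0372  0.065 ]
[371.5 271.6] [366 269  12   6  35] [ 0.4762 -0.0805  0.115 ] [ 0.4769 -0.0842  0.065 ]
```

View pics/w2.png

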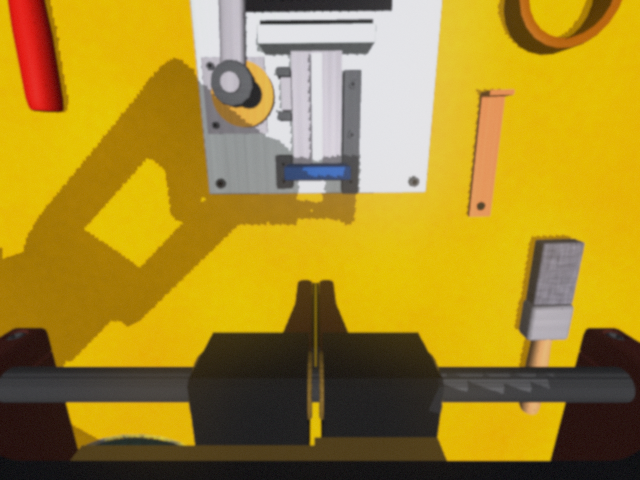

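The lever is forward: knob at (0.606, -0.009), so cam is about 3.2. The wrist view shows the tool square to the plate and in line with the blue pad at (317,172). I'll lower the tool behind the pad and start the push.

drive_tool(
  targets=[
    [0,0,1,0,0,0,-1],
    [0,0,1,0,0,0,-1],
    [0,0,1,0,0,0,-1],
    [0,0,1,0,0,0,-1],
    [0,0,1,0,0,0,-1],
    [0,0,1,0,0,0,-1],
    [0,0,0.3,0,0,0,-1],
    [0,0,0,0,0,0,-1],
  ],
)

```text
clock: 13.65
tool_pos: [0.4289, -0.1098, 0.0438]
tool_rot: [-3.112, -0.421, 0.003]
wrist_force: [0.3, 1.0, 0.0]
finger_gap: 0.0005
gripper_force: 0.0
```

drive_tool(
  targets=[
    [0.3,0,0,0,0,0,-1],
    [0.3,0,0,0,0,0,-1],
    [0.3,0,0,0,0,0,-1],
    [0.3,0,0,0,0,0,-1],
    [0.2,0,0,0,0,0,-1],
    [0.15,0,0,0,0,0,-1],
    [0.15,0,0,0,0,0,-1],
  ],
)

```text
clock: 14.35
tool_pos: [0.4618, -0.1011, 0.0447]
tool_rot: [-3.113, -0.421, 0.0]
wrist_force: [-0.4, 0.2, 0.3]
finger_gap: 0.0006
gripper_force: 0.0
```

drive_tool(
  targets=[
    [0.15,0,0,0,0,0,-1],
    [0.15,0,0,0,0,0,-1],
    [0.15,0,0,0,0,0,-1],
    [0.15,0,0,0,0,0,-1],
  ],
)

```text
clock: 14.75
tool_pos: [0.4726, -0.0979, 0.0445]
tool_rot: [-3.113, -0.421, 0.002]
wrist_force: [-2.9, -3.2, 2.5]
finger_gap: 0.0003
gripper_force: 2.0
```

drive_tool(
  targets=[
    [0.15,0,0,0,0,0,-1],
    [0.15,0,0,0,0,0,-1],
    [0.15,0,0,0,0,0,-1],
    [0.15,0,0,0,0,0,-1],
    [0.15,0,0,0,0,0,-1],
  ],
)

```text
clock: 15.25
tool_pos: [0.4872, -0.0938, 0.0445]
tool_rot: [-3.113, -0.422, 0.002]
wrist_force: [-9.2, -4.3, 7.4]
finger_gap: 0.0003
gripper_force: 5.1
```

drive_tool(
  targets=[
    [0.1,0,0,0,0,0,-1],
    [0.1,0,0,0,0,0,-1],
    [0.1,0,0,0,0,0,-1],
  ],
)

```text
clock: 15.55
tool_pos: [0.4912, -0.0926, 0.0445]
tool_rot: [-3.113, -0.423, 0.007]
wrist_force: [-10.1, -5.9, 7.5]
finger_gap: 0.0004
gripper_force: 5.8
```

drive_tool(
  targets=[
    [0.1,0,0,0,0,0,-1],
    [0.1,0,0,0,0,0,-1],
    [0.1,0,0,0,0,0,-1],
  ],
)

```text
clock: 15.85
tool_pos: [0.4968, -0.0911, 0.0445]
tool_rot: [-3.113, -0.422, 0.007]
wrist_force: [-10.6, -5.7, 7.3]
finger_gap: 0.0003
gripper_force: 5.8
```

drive_tool(
  targets=[
    [0.1,0,0,0,0,0,-1],
    [0.1,0,0,0,0,0,-1],
  ],
)

```text
clock: 16.05
tool_pos: [0.5007, -0.09, 0.0446]
tool_rot: [-3.113, -0.423, 0.007]
wrist_force: [-11.1, -5.7, 8.8]
finger_gap: 0.0003
gripper_force: 5.8
```

drive_tool(
  targets=[
    [0.08,0,0,0,0,0,-1],
    [0.08,0,0,0,0,0,-1],
  ],
)

```text
clock: 16.25
tool_pos: [0.5038, -0.0891, 0.0446]
tool_rot: [-3.113, -0.423, 0.007]
wrist_force: [-10.3, -5.5, 8.2]
finger_gap: 0.0005
gripper_force: 5.8
```

drive_tool(
  targets=[
    [0.07,0,0,0,0,0,-1],
    [0.07,0,0,0,0,0,-1],
  ],
)

```text
clock: 16.45
tool_pos: [0.5042, -0.0889, 0.0445]
tool_rot: [-3.113, -0.425, 0.014]
wrist_force: [-18.8, -12.4, 17.0]
finger_gap: 0.0004
gripper_force: 11.2
```

Force rose sharply with no further travel, so the module seems to be home. I'll hold there, then look before retreating.

drive_tool(
  targets=[
    [0,0,0,0,0,0,-1],
    [0,0,0,0,0,0,-1],
    [0,0,0,0,0,0,-1],
  ],
)

```text
clock: 16.75
tool_pos: [0.5041, -0.0889, 0.0445]
tool_rot: [-3.113, -0.424, 0.014]
wrist_force: [-16.8, -10.4, 13.3]
finger_gap: 0.0003
gripper_force: 9.4
```

Run:
```python
from h import *
t=cv2.cvtColor(arm.get_image("top"),cv2.COLOR_RGB2BGR)[140:300,295:435]
s=cv2.cvtColor(arm.get_image("side"),cv2.COLOR_RGB2BGR)[225:325,265:440]
f=lambda a,k:cv2.resize(a,None,fx=k,fy=k,interpolation=cv2.INTER_CUBIC)
a=f(t,3.6)[:576,:];b=f(s,1.65);b=f(s,800/175-3e-3-2.9)
o=np.zeros((576,800,3),np.uint8);o[:,:a.shape[1]]=a;w=800-a.shape[1];b=cv2.resize(s,(w,int(w*100/175)));o[:b.shape[0],a.shape[1]:]=b
cv2.imwrite("pics/m3.png",o)
```

```text
(no output)
```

View pics/m3.png

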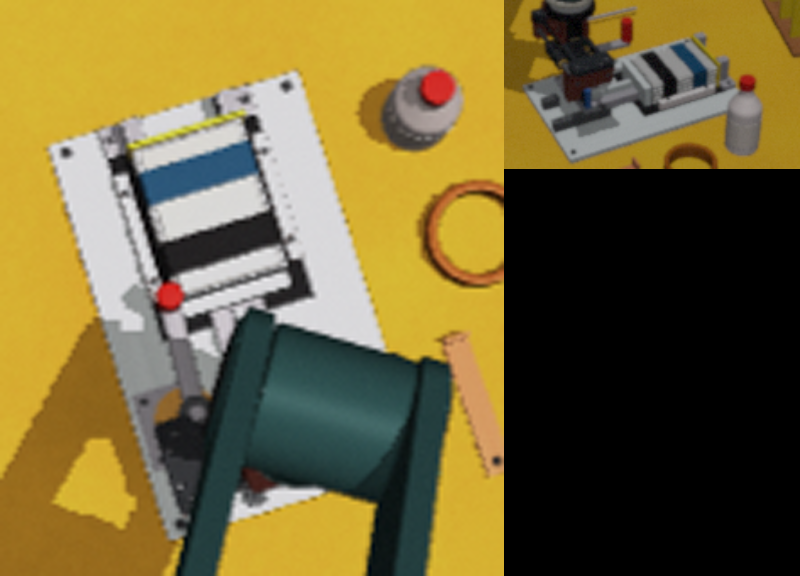

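The picture shows the yellow board flat against both posts at (125,135) and (225,105) in the crop. The pressure plate is on the module and the lever is forward with its knob at (170,297). Next I'll retreat, raise, and go over the knob.

drive_tool(
  targets=[
    [-0.2,0,0,0,0,0,-1],
    [-0.5,0,0,0,0,0,-1],
    [-0.8,0,0,0,0,0,-1],
    [0,0,-1,0,0,0,-1],
    [0,0,-1,0,0,0,-1],
    [0,0,-1,0,0,0,-1],
    [0,0,-1,0,0,0,-1],
    [0,0,-1,0,0,0,-1],
    [0,0,-1,0,0,0,-1],
    [0,0,0,0,0,0,-1],
  ],
)

```text
clock: 17.85
tool_pos: [0.4828, -0.0968, 0.1672]
tool_rot: [3.111, 0.421, 0.01]
wrist_force: [-0.4, 0.1, -0.2]
finger_gap: 0.0002
gripper_force: 0.0
```

drive_tool(
  targets=[
    [0.93,-0.31,0,0,0,0,-0.2],
    [0.93,-0.31,0,0,0,0,-0.2],
    [0.93,-0.31,0,0,0,0,-0.2],
    [0.93,-0.31,0,0,0,0,-0.2],
    [0.93,-0.31,0,0,0,0,-0.2],
    [0.93,-0.31,0,0,0,0,-0.2],
    [0.93,-0.31,0,0,0,0,-0.2],
    [0.93,-0.31,0,0,0,0,-0.2],
    [0,0,0,0,0,0.5,-0.2],
    [0,0,0,0,0,0,-0.2],
  ],
)

```text
clock: 18.85
tool_pos: [0.611, -0.0077, 0.1634]
tool_rot: [-3.125, -0.313, 0.001]
wrist_force: [-1.0, -0.0, 0.6]
finger_gap: 0.035
gripper_force: 0.0
```

Run:
```python
from h import *
o=arm.get_obs();im=arm.get_image("wrist");C=cam("wrist",o)
cv2.imwrite("pics/w4.png",cv2.cvtColor(im,cv2.COLOR_RGB2BGR))
M=R.from_rotvec(o["tool_rot"]).as_matrix();print(o["clock"],o["tool_pos"],np.arctan2(M[1,0],M[0,0]),M[:,2],o["finger_gap"],o["q"])
for c,s in blobs(im,(0,150,80),(8,255,255),60):
    p=ray(C,c,.106);print(c,s,p.round(4),"tool",(M.T@(p-o["tool_pos"])).round(4))
```

```text
18.85 [ 0.61096497 -0.00774922  0.16336495] 0.19978854388960615 [-6.67934274e-04  4.37114115e-04 -9.99999681e-01] 0.03504370844826792 [-1.25901704e-01  4.39578966e-01  1.56137085e+00  3.84713964e-04
  1.14136040e+00  1.24494593e+00]
[137.3 290.1] [ 117  244   41   98 2356] [0.57   0.1077 0.106 ] tool [-0.0172 -0.1212  0.0574]
[316.4 281.6] [303 269  28  26 568] [ 0.6002 -0.01    0.106 ] tool [-0.011   0.0001  0.0574]
```

drive_tool(
  targets=[
    [-0.35,0,0,0,0,0,-0.2],
    [0,0,1,0,0,0,-0.2],
    [0,0,1,0,0,0,-0.2],
    [0,0,1,0,0,0,-0.2],
    [0,0,0.15,0,0,0,-0.2],
    [0,0,0,0,0,0,-0.2],
  ],
)

```text
clock: 19.5
tool_pos: [0.6024, -0.0103, 0.1013]
tool_rot: [-3.126, -0.313, 0.003]
wrist_force: [0.6, 0.7, 1.0]
finger_gap: 0.0352
gripper_force: 0.0
```

drive_tool(
  targets=[
    [-0.01,-0.3,0,0,0,-0.5,-0.2],
    [-0.01,-0.3,0,0,0,-0.5,-0.2],
    [-0.01,-0.3,0,0,0,-0.5,-0.2],
    [-0.01,-0.3,0,0,0,-0.5,-0.2],
    [-0.01,-0.3,0,0,0,-0.5,-0.2],
    [-0.01,-0.3,0,0,0,-0.5,-0.2],
    [-0.01,-0.3,0,0,0,-0.5,-0.2],
    [-0.01,-0.3,0,0,0,-0.5,-0.2],
  ],
)

```text
clock: 20.3
tool_pos: [0.5825, 0.0316, 0.1031]
tool_rot: [2.915, 1.166, 0.003]
wrist_force: [0.4, -2.5, -0.4]
finger_gap: 0.0354
gripper_force: 0.7
```

drive_tool(
  targets=[
    [-0.01,-0.3,0,0,0,-0.5,-0.2],
    [-0.01,-0.3,0,0,0,-0.5,-0.2],
    [-0.01,-0.3,0,0,0,-0.5,-0.2],
    [-0.01,-0.3,0,0,0,-0.5,-0.2],
    [-0.01,-0.3,0,0,0,-0.5,-0.2],
    [-0.01,-0.3,0,0,0,-0.5,-0.2],
    [-0.01,-0.3,0,0,0,-0.5,-0.2],
    [-0.01,-0.3,0,0,0,-0.5,-0.2],
    [-0.01,-0.3,0,0,0,-0.5,-0.2],
    [-0.01,-0.3,0,0,0,-0.5,-0.2],
    [-0.01,-0.3,0,0,0,-0.5,-0.2],
    [-0.01,-0.3,0,0,0,-0.5,-0.2],
  ],
)

```text
clock: 21.5
tool_pos: [0.5186, 0.0586, 0.1033]
tool_rot: [2.188, 2.25, 0.004]
wrist_force: [1.3, -0.6, -1.2]
finger_gap: 0.0355
gripper_force: 0.7
```

drive_tool(
  targets=[
    [-0.01,-0.3,0,0,0,-0.5,-0.2],
    [-0.01,-0.3,0,0,0,-0.5,-0.2],
    [-0.01,-0.3,0,0,0,-0.5,-0.2],
    [-0.01,-0.3,0,0,0,-0.5,-0.2],
    [-0.01,-0.3,0,0,0,-0.5,-0.2],
    [-0.01,-0.3,0,0,0,-0.5,-0.2],
    [-0.01,-0.3,0,0,0,-0.5,-0.2],
    [-0.01,-0.3,0,0,0,-0.5,-0.2],
    [-0.01,-0.3,0,0,0,-0.5,-0.2],
    [-0.01,-0.3,0,0,0,-0.5,-0.2],
    [-0.01,-0.3,0,0,0,-0.5,-0.2],
    [-0.01,-0.3,0,0,0,-0.5,-0.2],
  ],
)

```text
clock: 22.7
tool_pos: [0.4561, 0.0291, 0.1034]
tool_rot: [1.084, 2.943, 0.004]
wrist_force: [3.0, 2.6, -0.9]
finger_gap: 0.0351
gripper_force: 2.2
```

drive_tool(
  targets=[
    [-0.01,-0.3,0,0,0,-0.5,-0.2],
    [-0.01,-0.3,0,0,0,-0.5,-0.2],
    [-0.01,-0.3,0,0,0,-0.5,-0.2],
    [-0.01,-0.3,0,0,0,-0.5,-0.2],
    [-0.01,-0.3,0,0,0,-0.5,-0.2],
    [-0.01,-0.3,0,0,0,-0.5,-0.2],
    [-0.01,-0.3,0,0,0,-0.5,-0.2],
    [-0.01,-0.3,0,0,0,-0.5,-0.2],
    [-0.01,-0.3,0,0,0,-0.5,-0.2],
    [-0.01,-0.3,0,0,0,-0.5,-0.2],
  ],
)

```text
clock: 23.7
tool_pos: [0.4342, -0.0239, 0.1028]
tool_rot: [0.015, 3.138, 0.007]
wrist_force: [3.6, 14.3, -2.5]
finger_gap: 0.0353
gripper_force: 7.3
```

drive_tool(
  targets=[
    [-0.01,-0.3,0,0,0,-0.5,-0.2],
    [-0.01,-0.3,0,0,0,-0.5,-0.2],
    [-0.01,-0.3,0,0,0,-0.5,-0.2],
    [-0.01,-0.3,0,0,0,-0.5,-0.2],
    [-0.01,-0.3,0,0,0,-0.5,-0.2],
  ],
)

```text
clock: 24.2
tool_pos: [0.4379, -0.0528, 0.1024]
tool_rot: [-0.53, 3.095, 0.008]
wrist_force: [2.4, 15.9, -2.4]
finger_gap: 0.0347
gripper_force: 6.9
```

drive_tool(
  targets=[
    [-0.01,-0.2,0,0,0,-0.2,-0.2],
    [0,-0.2,0,0,0,0,-0.2],
    [0,0,0,0,0,0,-0.2],
  ],
)

```text
clock: 24.5
tool_pos: [0.4394, -0.06, 0.1022]
tool_rot: [0.569, -3.089, -0.009]
wrist_force: [-0.7, 14.0, 2.6]
finger_gap: 0.0355
gripper_force: 6.8
```

drive_tool(
  targets=[
    [0,-0.15,0,0,0,0,-0.2],
    [0,0,0,0,0,0,-0.2],
  ],
)

```text
clock: 24.7
tool_pos: [0.4392, -0.0613, 0.102]
tool_rot: [0.567, -3.087, -0.014]
wrist_force: [-2.3, 19.7, 3.9]
finger_gap: 0.0354
gripper_force: 9.7
```

The lever is at its stop. I'll release it, raise, and check from above.

drive_tool(
  targets=[
    [0,0.25,0,0,0,0,-0.2],
    [0,0.25,0,0,0,0,-0.2],
    [0,0,0,0,0,0,-0.2],
  ],
)

```text
clock: 25.0
tool_pos: [0.4387, -0.0563, 0.1026]
tool_rot: [-0.574, 3.087, -0.001]
wrist_force: [0.3, 0.5, 0.4]
finger_gap: 0.0348
gripper_force: 0.0
```

drive_tool(
  targets=[
    [0,0,-1,0,0,0,-0.2],
    [0,0,-1,0,0,0,-0.2],
    [0,0,-1,0,0,0,-0.2],
    [0,0,-1,0,0,0,-0.2],
    [0,0,-1,0,0,0,-0.2],
    [0,0,-1,0,0,0,-0.2],
    [0.5,1,-0.5,0,0,0,-0.2],
    [0.5,1,0,0,0,0,-0.2],
    [0.5,1,0,0,0,0,-0.2],
    [0.5,1,0,0,0,0,-0.2],
    [0,0,0,0,0,0,-0.2],
    [0,0,0,0,0,0,-0.2],
  ],
)

```text
clock: 26.2
tool_pos: [0.373, 0.0035, 0.2324]
tool_rot: [-0.574, 3.087, -0.002]
wrist_force: [0.2, -0.9, 0.0]
finger_gap: 0.0349
gripper_force: 0.0
```

Run:
```python
from h import *
o=arm.get_obs();im=arm.get_image("wrist");C=cam("wrist",o);print(o["clock"],o["tool_pos"],o["wrist_force"])
for c,s in blobs(im,(0,150,80),(8,255,255),60):print(c,s,ray(C,c,.106).round(4))
t=cv2.cvtColor(arm.get_image("top"),cv2.COLOR_RGB2BGR)[140:300,295:435]
a=cv2.resize(t,None,fx=3,fy=3,interpolation=cv2.INTER_CUBIC);b=cv2.resize(cv2.cvtColor(im,cv2.COLOR_RGB2BGR),(380,285))
q=np.zeros((480,800,3),np.uint8);q[:,:420]=a;q[:285,420:]=b;cv2.imwrite("pics/m5.png",q)
```

```text
26.2 [0.37304832 0.00345654 0.23235081] [ 0.1780349  -0.94280764  0.02748817]
[232.9 284.2] [220 268  27  34 603] [ 0.4404 -0.049   0.106 ]
[393.2 326.8] [387 320  12  14  94] [0.428  0.1029 0.106 ]
```

View pics/m5.png

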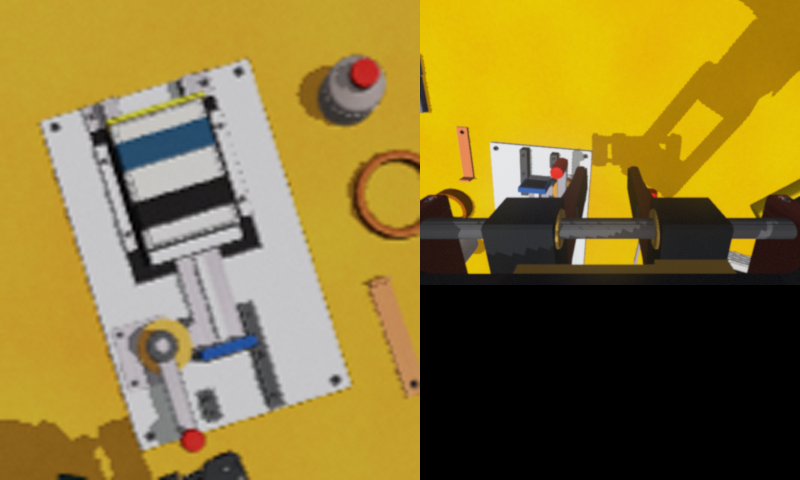

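The lever is fully back, with the knob at (0.440, -0.049), so cam is about 0. The pressure plate is on the module, the board is on both posts, and the gripper is clear. I'm handing in.

```bash
python3 -c "
from bench import arm
print(arm.job_done())"
```

```text
the job is handed in; nothing more can be done
None
```

The job is handed in: the slide was freed, the module pushed home against both datum posts and the lever turned back to its locked stop, by the camera and force readings; no verdict was returned.

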